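# Hold a slide flush on an inclined microscope stage

### The arm

A 7-joint arm with a two-finger parallel gripper is mounted at the origin on the work surface. World frame = base frame: x ahead of the robot, y to its left, z up, the work surface at z = 0. Lengths are in m, angles in rad, forces in N, time in s.
With the tool pointing down it reaches from about 0.425 to 0.875 m from the base axis. Payload 4.7 kg.
Tool frame: the origin (TCP) lies on the centre line of the jaws, within the pads' length; the fingertips stand 14 mm ahead of it and the grasp point (between the pads) lies 5 mm behind it; z points along the fingers, y is the line along which they close (so a half turn about z gives the same grasp; the last joint's range is limited). The gripper opens to 87 mm and grips with 3 to 60 N. Pads are 19 mm wide; open, the fingers measure 117 mm over their backs; the gripper's body (75 mm by 190 mm) begins 51 mm behind the grasp point.
Start: joints at [1.261, 0.321, -0.07, 1.45, 0.023, 1.371, -0.057], TCP at [0.207, -0.616, 0.237] pointing down, gripper open.
Joint ranges: [-2.86, 2.86], [-0.3, 2.09], [-1.38, 1.24], [0.06, 2.45], [-1.56, 4.7], [0.09, 2.05], [-2.69, 2.69]. Speed limits (rad/s): [2.57, 2.57, 3.14, 3.14, 3.14, 3.14, 3.14].

### API

Orientations are given as a rotation vector (axis times angle).
In Python, from bench import * gives the robot as it stands.
- The arm moves only by the shell command python3 -m jog 'ROWS' [FORCE]. ROWS is JSON, a list of rows, each an object of numbers: "claw": the finger opening in mm, from 0 to 87; "dx", "dy", "dz": the shift along the tool's x, y, z in mm; "spin": the turn about the tool's z in degrees. In form: [{"claw": .., "dx": .., "dy": .., "dz": .., "spin": ..}, ...]. A call has 1 to 20 rows; each row is the pose to reach, as a shift and turn from the pose commanded when the call began, along the tool's axes at that moment; what a row does not reach only later rows make up. A row lasts 1/12 s, in which the tool goes at most 41.7 mm and 7.16 degrees, less where a joint would pass 70% of its speed; a pose out of reach is approached as far as the arm can. A call with a gripper value outside its range is refused whole. The fingers move at their own pace and stop on an object; FORCE is the grip in N (left out, the last holds). Time passes only in rows, so rows that repeat a pose let the fingers close. It gives the time, the measured TCP pose, the force, the opening and the grip force at its end, in the units of the state.
- get_state(): the state, without advancing time (a new reading comes with each control period).
- get_image(name): name is "scene" or "top"; returns a dict with "frame" (400x640x3 uint8, red, green, blue), "depth" (400x640 float32, m along the optical axis (not along the pixel's ray), 0 where there is no reading), "K" (3x3 intrinsics, pixels), "distortion" ([k1, k2, p1, p2, k3] as OpenCV has them; the pictures are not rectified), "T" (4x4, takes a point from camera to world coordinates). Camera axes: x right, y down, z forward; pixel columns grow to the right and rows downward; lengths in m; the calibration is good to about 2 mm. A picture is of the moment at which its call begins.
- close_job(): hands the job in; it is judged then, once.
The state is a dict: "time": time; "joint_positions": joint angles; "qd": joint speeds; "joint_torque": joint torques, N m; "position": TCP position; "tool_rot": TCP orientation; "ft_force": force on the tool from outside, world axes, zero at the start; "torque": the same for the moment, N m; "grip_width": opening from 0.0 (shut) to 1.0 (fully open); "grip_force": force on a finger pad.
Only numpy, scipy, OpenCV 4.12 (cv2) and the standard library are available. Lean on these libraries where they do the work, as an engineer would, in place of code of your own. Each camera call takes 0.05 s, during which the arm holds its last target. There are 200 camera calls.

### The job

Pick the slide carrier up by its orange grip from the blue mat, feed its slide end in under the objective of the tilted microscope without bumping the objective, and lay the carrier within the yellow outline on the sloping stage, grip end downhill, tilted so that it lies flush. Finish while still gripping the carrier and holding it flush with a gentle, steady push into the stage (about 8 N, clearly more than its own weight, never a hard shove); do not let go, and leave the loose pot, jar, flasks and dish where they stand.

Things in the scene. Friction and masses are not known exactly. Their poses are not given: they have to be found in the camera images.
- carrier: Slide carrier: loose aluminium plate 160 x 40 x 5 mm (x, y, z), 0.09 to 0.18 kg, with an orange upright grip near its -x end. Origin: centre of the plate's underside; z up. The glass slide (pale inlay, pink spot) lies flat on the +x end. It starts flat on the blue mat, grip up, +x end roughly away from the robot.
- carrier_grip (a point): Centre of the carrier's orange grip, a block 30 mm long (x), 14 mm wide (y), 42 mm high, standing on the plate. This point lies 60 mm towards -x from the carrier's origin and 26 mm above the plate's underside (grip top: 47 mm above it); axes as the carrier's. Grasp it across its 14 mm (along y).
- mat: Blue preparation mat, fixed, 280 x 200 x 3 mm, left or right of the microscope; origin at the centre of its underside.
- stand: Black foot of the microscope, fixed, 300 x 130 mm, 20 mm high (with a block and two hinge cheeks up to 80 mm high); origin at the middle of its underside, but the foot reaches from x = -140 to +160 mm. +x points from the low end of the stage to its high end, roughly away from the robot.
- stage: Dark tilting stage plate 200 x 100 x 12 mm. Locked at a slope of 0.15 to 0.42 rad that differs each time, high end away from the robot; does not yield to a push. Origin: on the hinge at its low end, 60 mm over the bench; x uphill along the slope, z square out of the face, which is the plane z = 20 mm from x = 0 to 200 mm. It carries the column, head and objective, which tilt with it.
- head (a point): Nearest (downhill) lower edge, middle, of the black camera head, 115 mm square above the face and 22 mm uphill of the outline's centre; axes as the stage's. From here the head runs 50 mm wide and 40 mm high uphill to the black column (40 x 50 mm), 102 to 142 mm uphill of the outline's centre; tops up to 310 mm over the bench.
- seat (a point): Centre of the yellow outline on the stage's face: the carrier's origin belongs here, with its axes along this point's axes (x uphill, z square out of the face; same axes as the stage). Outline 168 x 48 mm, long side along x, just larger than the carrier.
- objective: Silver objective hanging from the head over the uphill half of the outline. Origin: centre of its lower end, 45 mm uphill of the outline's centre and 35 mm above the face; axes as the stage's. Diameter 16 mm at its tip, 26 mm from 16 mm up, 36 mm from 56 mm up. The gap under it is 35 mm: the carrier's plate passes, its grip (47 mm with the plate) does not.
- tube_rack: Wooden rack with five capped tubes, fixed, 240 x 85 x 127 mm high, on the side of the microscope where the mat is not; origin under its centre.
- pot: Small clear pot with orange lid, loose, 42 mm across and 52 mm high, on the mat's far end; origin at the centre of its underside. A bystander.
- sample_jar: Jar with orange lid, loose, 56 mm across, 85 mm high; origin at the centre of its underside. A bystander.
- flask: Green conical flask, loose, 68 mm across, 140 mm high; origin at the centre of its underside. A bystander.
- flask_small: Blue conical flask, loose, 64 mm across, 104 mm high; origin at the centre of its underside. A bystander.
- petri: Shallow glass dish, loose, 72 mm across, 15 mm high; origin at the centre of its underside. A bystander.
Not all that is in view belongs to the job. There is more than one size of the carrier; the one meant has the size given above.

How it is judged:
On the way, in this order (a step that is already met when the one before it is completed fails the run):
1. the carrier is lifted off the mat in the gripper (height (world z) of carrier above 0.04 m and contact force between the fingers and carrier above 2 N), for 0.2 s.
2. the carrier's slide end is in the gap under the objective (x of carrier in the frame of seat between -0.03 and 0.03 m and y of carrier in the frame of seat between -0.025 and 0.025 m and z of carrier in the frame of seat between -0.004 and 0.032 m), for 0.1 s.
At the end, for the whole second after the job is handed in: The carrier is still gripped (fingers on it with more than 3 N), lies flush on the stage (within 0.05 rad of the slope, its origin within 3 mm of the face), within 12 mm along, 10 mm across and 0.14 rad of the yellow outline, is at rest, and is pushed against the stage with 3 to 30 N (angle between the z axis of carrier and the z axis of seat, either way round below 0.05 rad and angle between the x axis of carrier and the x axis of seat, either way round below 0.14 rad and x of carrier in the frame of seat between -0.012 and 0.012 m and y of carrier in the frame of seat between -0.01 and 0.01 m and z of carrier in the frame of seat between -0.003 and 0.003 m and contact force between carrier and stage between 3 and 30 N and contact force between the fingers and carrier above 3 N and linear speed of carrier below 0.02 m/s); the arm keeps its last pose, push and grip.
It fails at once if the objective is bumped (more than 2 N) (contact force between anything else and objective above 2 N).
It fails at once if the carrier is shoved hard (over 45 N) against the stage (contact force between carrier and stage above 45 N).
It fails at once if a bystander (pot, jar, either flask, glass dish) is moved by more than 30 mm or tipped over (distance of any of pot, sample_jar, flask, flask_small, petri from where it was at the start of the episode above 0.03 m or angle between any of pot, sample_jar, flask, flask_small, petri's own z axis and vertical above 0.5 rad).
It also fails if it takes over 48 s, if anything falls off the work surface, if the arm or the gripper's body presses on something with over 40 N, if the wrist force passes 120 N, or if a joint passes its speed limit or range.

## Working session

There is one attempt and no reset: what is moved stays moved. The work goes in short steps, Python scripts to look and compute and a shell command to move; the robot and the scene stay as the last step left them, time stands still between calls to the robot, and variables do not carry over. Pictures are saved under pics/ and viewed, at most 10 in all, crops included, and the job is handed in when it is done.

```bash
mkdir -p pics; ls; python3 - <<'E'
from bench import *
import cv2,numpy as np
s=get_state();print({k:np.round(v,3).tolist() for k,v in s.items()})
for n in("scene","top"):
    d=get_image(n);np.savez(f"pics/{n}0.npz",**d);cv2.imwrite(f"pics/{n}0.png",d["frame"][:,:,::-1]);print(n,d["K"].round(1).tolist(),np.round(d["distortion"],3),d["T"].round(3).tolist())
E
```

```text
pics
{'time': 0.0, 'joint_positions': [1.261, 0.322, -0.07, 1.452, 0.023, 1.371, -0.057], 'qd': [-0.002, -0.0, 0.001, -0.0, 0.0, 0.002, -0.001], 'joint_torque': [-0.0, -49.129, -0.404, -31.252, -0.064, 0.044, 0.0], 'position': [0.207, -0.616, 0.235], 'tool_rot': [-3.099, -0.506, 0.001], 'ft_force': [-0.035, -0.644, 0.431], 'torque': [-0.003, 0.042, 0.068], 'grip_force': 0.0, 'grip_width': 0.998}
scene [[450.2, 0.0, 317.8], [0.0, 450.2, 203.8], [0.0, 0.0, 1.0]] [0.043 0.    0.    0.    0.   ] [[-0.717, 0.417, -0.558, 1.324], [0.697, 0.435, -0.57, 0.827], [0.005, -0.798, -0.603, 0.989], [0.0, 0.0, 0.0, 1.0]]
top [[481.7, 0.0, 314.6], [0.0, 481.7, 206.0], [0.0, 0.0, 1.0]] [-0.106  0.     0.     0.     0.   ] [[-0.027, -0.998, 0.052, 0.412], [-1.0, 0.026, -0.005, -0.002], [0.003, -0.052, -0.999, 1.63], [0.0, 0.0, 0.0, 1.0]]
```

View pics/scene0.png

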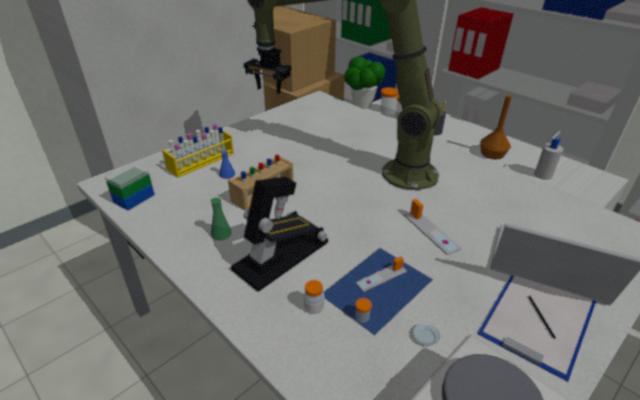

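View pics/top0.png

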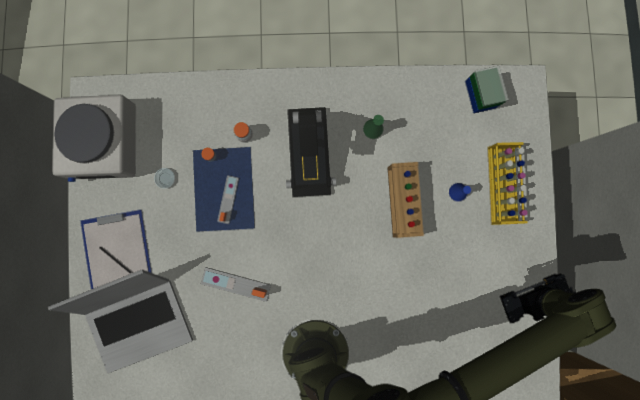

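The scene view shows two carriers: one on the blue mat at about (382,273) and one on the bare bench at about (435,228). In the top view they are at (228,200) and (235,284). The one on the mat looks about 160 mm long and the bench one longer, so I'll measure both and check with a crop. The yellow outline is at top (310,168).

```bash
cat > h.py <<'E'
import cv2,numpy as np
def load(n): return dict(np.load(f"pics/{n}.npz"))
def grab(n,tag):
    from bench import get_image
    d=get_image(n);np.savez(f"pics/{tag}.npz",**d);cv2.imwrite(f"pics/{tag}.png",d["frame"][:,:,::-1]);return d
def ray(d,uv):
    p=cv2.undistortPoints(np.array(uv,float).reshape(-1,1,2),d["K"],d["distortion"])[:,0]
    return d["T"][:3,3],np.c_[p,np.ones(len(p))]@d["T"][:3,:3].T
def plane(d,uv,z):
    o,r=ray(d,uv);return o+r*((z-o[2])/r[:,2])[:,None]
def dep(d,uv):
    o,r=ray(d,uv);u=np.round(uv).astype(int).reshape(-1,2);return o+r*d["depth"][u[:,1],u[:,0]][:,None]
def proj(d,P):
    T=np.linalg.inv(d["T"]);r,_=cv2.Rodrigues(T[:3,:3]);return cv2.projectPoints(np.array(P,float).reshape(-1,1,3),r,T[:3,3],d["K"],d["distortion"])[0][:,0]
def hsv(d): return cv2.cvtColor(d["frame"],cv2.COLOR_RGB2HSV)
def blobs(m,amin=15):
    n,l,s,c=cv2.connectedComponentsWithStats(m.astype(np.uint8));return [(s[i,4],c[i],np.argwhere(l==i)[:,::-1]) for i in range(1,n) if s[i,4]>=amin]
E
python3 - <<'E'
from h import *
for n in("top0","scene0"):
    d=load(n);h=hsv(d);H,S,V=[h[...,i].astype(int) for i in range(3)]
    print(n)
    for a,c,p in blobs((H>4)&(H<18)&(S>170)&(V>120)): 
        q=dep(d,p);print(' orange',a,c.round(1),np.median(q,0).round(3),'zmax',q[:,2].max().round(3))
    for a,c,p in blobs((H>20)&(H<32)&(S>110)&(V>70),8):
        if a<400: 
            q=dep(d,p);print(' yellow',a,c.round(1),p.min(0),p.max(0),np.median(q,0).round(3))
d=load("top0");h=hsv(d);H,S,V=[h[...,i].astype(int) for i in range(3)]
m=((S<70)&(V>120)); m[:,:]=m
m=(~((H>100)&(H<125)&(S>110)))[150:229,196:252]
for a,c,p in blobs(m,100):
    p=p+[196,150];print('mat obj',a,c+[196,150]);r=cv2.minAreaRect(p.astype(np.float32));print(r);P=plane(d,cv2.boxPoints(r),.008);print(P.round(3).tolist())
r=plane(d,[[205,268],[269,297],[201,283],[267,298]],.005);print('bench carrier',r.round(3))
c=cv2.resize(d["frame"][130:310,180:340],None,fx=3.3,fy=3.3,interpolation=cv2.INTER_CUBIC)
cv2.imwrite("pics/c1.png",c[:,:,::-1])
E
```

```text
top0
 orange 149 [241.  129.5] [0.749 0.224 0.086] zmax 1.63
 orange 104 [207.2 153.3] [0.679 0.341 0.056] zmax 1.63
 orange 22 [221.8 216.4] [0.468 0.297 0.048] zmax 0.057
 orange 58 [258.2 293.1] [0.217 0.18  0.067] zmax 0.079
 yellow 96 [310.  169.7] [302 155] [318 179] [0.608 0.    0.095]
 yellow 14 [519.6 157.1] [519 154] [521 160] [ 0.639 -0.695  0.074]
 yellow 13 [520.5 168.8] [520 166] [521 172] [ 0.598 -0.697  0.072]
 yellow 16 [521.1 181.4] [520 179] [522 184] [ 0.559 -0.698  0.07 ]
 yellow 17 [521.8 194.2] [521 191] [523 197] [ 0.515 -0.697  0.073]
 yellow 13 [522.5 205.8] [522 203] [523 209] [ 0.475 -0.698  0.072]
scene0
 orange 113 [390.4  91.7] [-0.453 -0.469  0.065] zmax 0.989
 orange 59 [418.4 207.1] [0.223 0.198 0.062] zmax 0.07
 orange 71 [398.5 262.8] [0.471 0.302 0.037] zmax 0.051
 orange 195 [313.7 287.6] [0.752 0.229 0.084] zmax 0.989
 orange 153 [363.3 304.7] [0.68  0.344 0.053] zmax 0.057
 yellow 22 [442.5 107.7] [440 102] [445 113] [-0.421 -0.144  0.098]
 yellow 49 [286.9 220.1] [274 217] [301 223] [ 0.636 -0.018  0.104]
 yellow 85 [289.8 227.8] [269 220] [308 233] [0.66  0.026 0.114]
mat obj 3717 [222.97336562 189.33763788]
((223.5, 188.99996948242188), (54.99999237060547, 77.99998474121094), -0.0)
[[0.433, 0.394, 0.008], [0.699, 0.391, 0.008], [0.693, 0.202, 0.008], [0.428, 0.207, 0.008]]
bench carrier [[0.297 0.366 0.005]
 [0.195 0.152 0.005]
 [0.247 0.381 0.005]
 [0.192 0.159 0.005]]
```

View pics/c1.png

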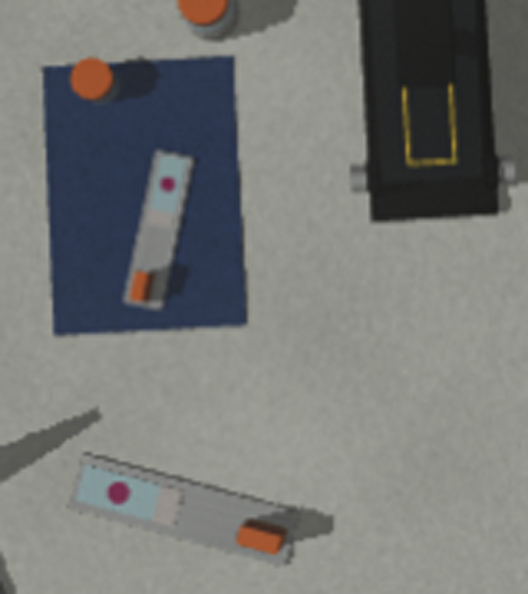

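The crop shows the mat carrier with corners near (157,150), (194,157), (163,309) and (124,301), about 46 px long in the full image, so about 160 mm. The bench one spans (75,500) to (290,540), about 225 mm, so it's the wrong size. The carrier on the mat is the one meant. Next I'll get its exact pose and the stage frame.

```bash
python3 - <<'E'
from h import *
d=load("top0")
h=hsv(d);H,S,V=[h[...,i].astype(int) for i in range(3)]
# carrier: bright on mat
m=np.zeros(H.shape,bool);roi=np.s_[170:228,210:246]
m[roi]=((V>110)&((S<110)|(H<20)|(H>150)))[roi]
a,c,p=max(blobs(m),key=lambda t:t[0]);r=cv2.minAreaRect(p.astype(np.float32));print(r)
P=plane(d,cv2.boxPoints(r),.008);print('plate px box',P.round(3).tolist(),np.linalg.norm(np.diff(P,axis=0),axis=1))
P2=plane(d,np.array([[157,150],[194,157],[163,309],[124,301]])/3.3+[180,130],.008)
far=P2[:2].mean(0);near=P2[2:].mean(0);print('crop corners',P2.round(4).tolist(),'cen',((far+near)/2).round(4),'len',np.linalg.norm(far-near),'yaw',np.arctan2(*(far-near)[[1,0]]))
# pink spot and grip
q=blobs((H>150)&(S>90)&(V>60)&(np.arange(640)<260)&(np.arange(640)>190)&(np.arange(400)[:,None]<230),4)
pk=[(a,c,plane(d,c,.008)[0].round(4)) for a,c,_ in q];print('pink',pk)
# stage face: points in depth
for n in("top0","scene0"):
    d=load(n);h=hsv(d);H,S,V=[h[...,i].astype(int) for i in range(3)]
    Y=[(a,c,p) for a,c,p in blobs((H>20)&(H<32)&(S>90)&(V>60),8) if 260<c[0]<330 and 140<c[1]<260]
    print(n,[(a,c.round(1)) for a,c,p in Y])
    v,u=np.mgrid[0:400,0:640];uv=np.c_[u.ravel(),v.ravel()]
    X=dep(d,uv).reshape(400,640,3)
    # face points: inside outline region
    poly=np.vstack([p for *_,p in Y]).astype(np.int32);hull=cv2.convexHull(poly)
    mk=np.zeros(H.shape,np.uint8);cv2.fillConvexPoly(mk,hull,1)
    Q=X[mk>0];Q=Q[(Q[:,2]>.05)&(Q[:,2]<.16)]
    for _ in range(5):
        A=np.c_[Q[:,:2],np.ones(len(Q))];k=np.linalg.lstsq(A,Q[:,2],rcond=None)[0];e=Q[:,2]-A@k;Q=Q[abs(e)<max(.003,1.5*e.std())]
    print(' plane',k,len(Q),e.std(),'slope',np.arctan(np.hypot(*k[:2])),'dir',np.arctan2(k[1],k[0]))
    o,R=ray(d,np.vstack([p for *_,p in Y]));t=(k[2]+k[0]*o[0]+k[1]*o[1]-o[2])/(R[:,2]-R[:,:2]@k[:2]);L=o+R*t[:,None]
    np.save(f"pics/{n}Y.npy",L);print(' yellow box',cv2.minAreaRect(L[:,:2].astype(np.float32)))
    c=cv2.resize(d["frame"][150:290,210:350],None,fx=4.2,fy=4.2,interpolation=cv2.INTER_CUBIC)if n=="scene0" else cv2.resize(d["frame"][100:205,260:360],None,fx=5.5,fy=5.5,interpolation=cv2.INTER_CUBIC)
    cv2.imwrite(f"pics/c_{n}.png",c[:,:,::-1])
a=cv2.imread("pics/c_scene0.png");b=cv2.imread("pics/c_top0.png")
E
```

```text
((227.42359924316406, 199.4159393310547), (10.725139617919922, 46.17621612548828), 12.200468063354492)
plate px box [[0.455, 0.321, 0.008], [0.607, 0.285, 0.008], [0.599, 0.249, 0.008], [0.447, 0.285, 0.008]] [0.1564498  0.03669767 0.15628671]
crop corners [[0.6083, 0.2831, 0.008], [0.5999, 0.245, 0.008], [0.4447, 0.2797, 0.008], [0.4539, 0.3197, 0.008]] cen [0.5267 0.2819 0.008 ] len 0.1588913971671046 yaw -0.22623823811481225
pink [(np.int32(13), array([230.38461538, 185.38461538]), array([0.5742, 0.274 , 0.008 ]))]
top0 [(np.int32(119), array([309.8, 169.8]))]
 plane [ 0.3705306   0.00352954 -0.12987454] 240 0.0015645513039661575 slope 0.3548613305718745 dir 0.009525350165272102
 yellow box ((0.6151645183563232, 0.0032085254788398743), (0.07449982315301895, 0.05099668726325035), 2.3801374435424805)
scene0 [(np.int32(176), array([289.3, 224.9]))]
 plane [ 0.36463895  0.01916569 -0.12739617] 403 0.0012383068958103387 slope 0.3501004062851135 dir 0.05251240023882774
 yellow box ((0.6564874053001404, 0.0055379122495651245), (0.16365382075309753, 0.057006873190402985), 1.7793065309524536)
```

View pics/c_scene0.png

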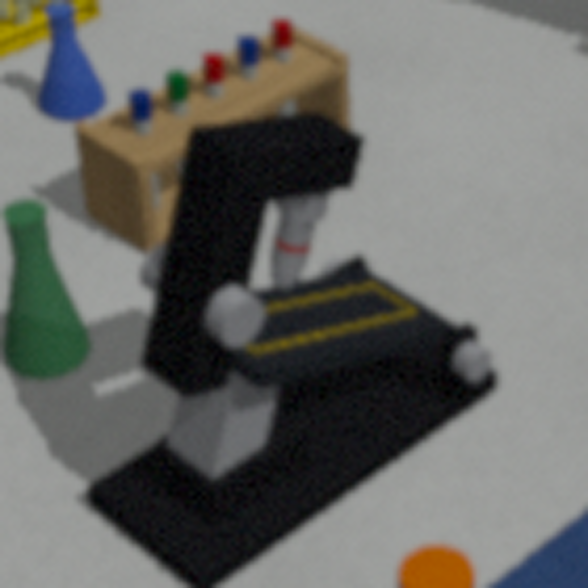

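View pics/c_top0.png

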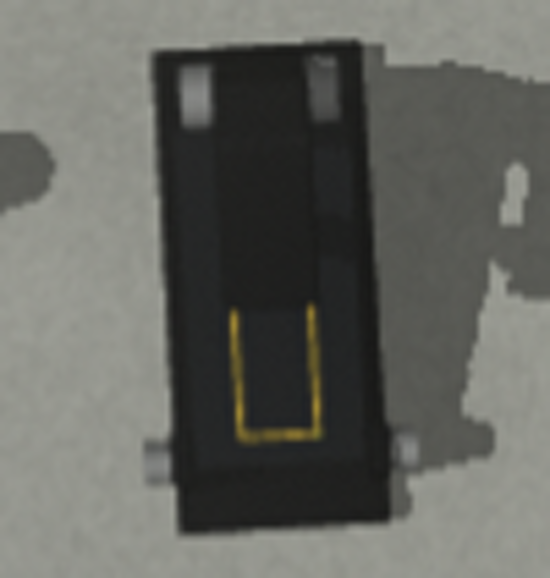

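The scene crop shows the outline with its low end near crop (412,305), the objective tip at (287,280), and the head above it. In the top crop the outline's low corners are (237,440) and (321,436), and its sides run up to (233,308) and (311,303). The slope is about 0.352 rad. The jog command has no tilt, so the tool stays vertical and the carrier has to pivot between the pads, which works because they close along y. I'll compute the seat frame and the first move.

```bash
cat >> h.py <<'E'
def delta(p,yaw):
    "world TCP target+tool-x yaw -> jog numbers from measured pose"
    from bench import get_state
    from scipy.spatial.transform import Rotation as R
    s=get_state();M=R.from_rotvec(s["tool_rot"]).as_matrix();t=M.T@(np.array(p)-s["position"])*1000
    y=np.arctan2(M[1,0],M[0,0]);sp=-np.degrees((yaw-y+np.pi)%(2*np.pi)-np.pi)
    return t.round(1),round(sp,1),'tilt',np.degrees(np.arccos(-M[2,2])).round(2),'yaw',y.round(4)
E
python3 - <<'E'
from h import *
d=load("top0");sc=load("scene0")
f=np.array([[180,533],[390,518],[155,50],[358,42]])/5.5+[260,100]
F=plane(d,f,.02);print('foot',F.round(4).tolist(),'yaws',[np.arctan2(*(F[b]-F[a])[[1,0]]).round(4) for a,b in((0,2),(1,3))])
k=np.array([.368,.009,-.129])
def onp(d,uv,k):
    o,R=ray(d,uv);t=(k[2]+k[0]*o[0]+k[1]*o[1]-o[2])/(R[:,2]-R[:,:2]@k[:2]);return o+R*t[:,None]
y=np.array([[237,440],[321,436],[233,308],[311,303]])/5.5+[260,100]
Y=onp(d,y,k);print('outline top',Y.round(4).tolist(),'w',np.linalg.norm(Y[0]-Y[1]),[np.arctan2(*(Y[b]-Y[a])[[1,0]]).round(4) for a,b in((0,2),(1,3))])
s=np.array([[374,283],[416,313],[247,351],[268,309]])/4.2+[210,150]
S=onp(sc,s,k);print('outline scene',S.round(4).tolist(),np.linalg.norm(S[0]-S[1]))
Ls=np.load("pics/scene0Y.npy");Lt=np.load("pics/top0Y.npy")
print('xrange',Ls[:,0].min(),Ls[:,0].max(),Lt[:,0].min(),Lt[:,0].max())
print(delta([.466,-.45,.24],-.226))
E
```

```text
foot [[0.5285, 0.063, 0.02], [0.5342, -0.0651, 0.02], [0.8281, 0.0715, 0.02], [0.8298, -0.054, 0.02]] yaws [np.float64(0.0283), np.float64(0.0377)]
outline top [[0.5776, 0.0258, 0.0838], [0.5787, -0.0235, 0.0837], [0.6514, 0.0257, 0.111], [0.6531, -0.0195, 0.1112]] w 0.04931363120385282 [np.float64(-0.0012), np.float64(0.0545)]
outline scene [[0.5797, -0.0189, 0.0841], [0.5823, 0.0306, 0.0855], [0.7409, 0.0318, 0.1439], [0.687, -0.0125, 0.1237]] 0.04957453923790041
xrange 0.5745360030718591 0.7376383740839777 0.5773352987322221 0.6533176992416554
(array([298.7, -74.7,  -4.3]), np.float64(31.5), 'tilt', np.float64(0.1), 'yaw', np.float64(0.3238))
```

Estimates: seat about (0.658, 0.0035, 0.113) with yaw 0.031 and slope 0.352. The carrier's grip is at about (0.4686, 0.297) with yaw -0.23, and depth on the orange agrees. I'm setting off.

```bash
python3 -m jog '[{"claw":87,"dx":75,"dy":-19,"dz":-5,"spin":7},{"claw":87,"dx":150,"dy":-38,"dz":-5,"spin":14},{"claw":87,"dx":225,"dy":-56,"dz":-5,"spin":21},{"claw":87,"dx":300,"dy":-75,"dz":-5,"spin":28},{"claw":87,"dx":300,"dy":-75,"dz":-5,"spin":31.5},{"claw":87,"dx":300,"dy":-75,"dz":-5,"spin":31.5},{"claw":87,"dx":300,"dy":-75,"dz":-5,"spin":31.5},{"claw":87,"dx":300,"dy":-75,"dz":-5,"spin":31.5},{"claw":87,"dx":300,"dy":-75,"dz":-5,"spin":31.5},{"claw":87,"dx":300,"dy":-75,"dz":-5,"spin":31.5},{"claw":87,"dx":300,"dy":-75,"dz":-5,"spin":31.5}]' 30
python3 -c "
from h import *
print(delta([.4637,.2983,.2],-.23))"
```

```text
time: 1.02
position: [0.4662, -0.4505, 0.241]
tool_rot: [3.121, -0.356, -0.003]
ft_force: [0.1, -0.5, 0.1]
grip_width: 0.994
grip_force: 0.0
(array([-170.9, -729. ,   40.8]), np.float64(0.2), 'tilt', np.float64(0.1), 'yaw', np.float64(-0.227))
```

```bash
python3 -m jog '[{"claw":87,"dx":-42,"dy":-180,"dz":0,"spin":0},{"claw":87,"dx":-42,"dy":-180,"dz":0,"spin":0},{"claw":87,"dx":-42,"dy":-180,"dz":0,"spin":0},{"claw":87,"dx":-42,"dy":-180,"dz":0,"spin":0},{"claw":87,"dx":-84,"dy":-360,"dz":0,"spin":0},{"claw":87,"dx":-84,"dy":-360,"dz":0,"spin":0},{"claw":87,"dx":-84,"dy":-360,"dz":0,"spin":0},{"claw":87,"dx":-84,"dy":-360,"dz":0,"spin":0},{"claw":87,"dx":-171,"dy":-729,"dz":40,"spin":0},{"claw":87,"dx":-171,"dy":-729,"dz":40,"spin":0},{"claw":87,"dx":-171,"dy":-729,"dz":40,"spin":0},{"claw":87,"dx":-171,"dy":-729,"dz":40,"spin":0},{"claw":87,"dx":-171,"dy":-729,"dz":40,"spin":0},{"claw":87,"dx":-171,"dy":-729,"dz":40,"spin":0},{"claw":87,"dx":-171,"dy":-729,"dz":40,"spin":0},{"claw":87,"dx":-171,"dy":-729,"dz":40,"spin":0},{"claw":87,"dx":-171,"dy":-729,"dz":40,"spin":0},{"claw":87,"dx":-171,"dy":-729,"dz":40,"spin":0},{"claw":87,"dx":-171,"dy":-729,"dz":40,"spin":0},{"claw":87,"dx":-171,"dy":-729,"dz":40,"spin":0}]' 
python3 -c "
from h import *
print(delta([.4637,.2983,.09],-.23));grab('scene','scene1')"
```

```text
time: 2.68
position: [0.4636, 0.3, 0.2008]
tool_rot: [-3.122, 0.35, 0.003]
ft_force: [0.9, -1.3, 0.1]
grip_width: 0.998
grip_force: 0.0
(array([  0.7,   1.7, 110.8]), np.float64(0.4), 'tilt', np.float64(0.1), 'yaw', np.float64(-0.2235))
```

Descending to a height where the tips are just above the grip, with a look before I close.

```bash
python3 -m jog '[{"claw":87,"dx":0,"dy":1,"dz":40,"spin":0.4},{"claw":87,"dx":0,"dy":1,"dz":80,"spin":0.4},{"claw":60,"dx":0,"dy":1,"dz":125,"spin":0.4},{"claw":60,"dx":0,"dy":1,"dz":125,"spin":0.4},{"claw":60,"dx":0,"dy":1,"dz":125,"spin":0.4}]' 
python3 - <<'E'
from h import *
d=grab('scene','scene2');c=cv2.resize(d["frame"][200:330,320:450],None,fx=4.4,fy=4.4,interpolation=cv2.INTER_CUBIC)
cv2.imwrite("pics/c2.png",c[:,:,::-1]);print(delta([.4637,.2983,.032],-.23))
E
```

```text
time: 3.15
position: [0.4633, 0.2943, 0.0748]
tool_rot: [3.115, -0.37, -0.006]
ft_force: [0.3, 0.6, 1.1]
grip_width: 0.85
grip_force: 0.0
(array([-1.6, -1.7, 45.3]), np.float64(-0.3), 'tilt', np.float64(0.05), 'yaw', np.float64(-0.236))
```

View pics/c2.png

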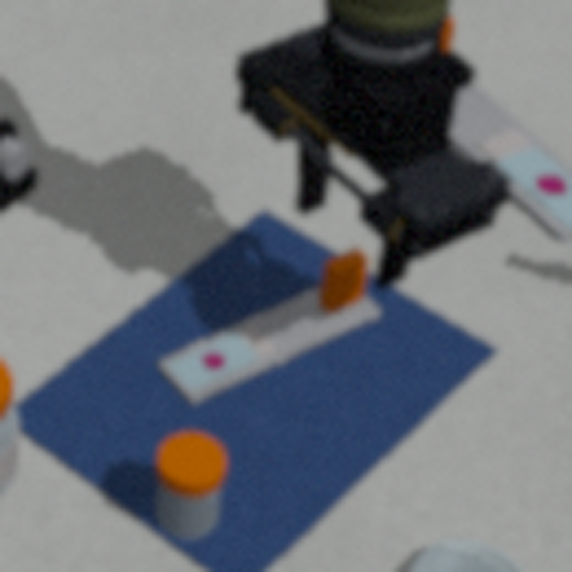

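The crop shows the jaws straddling the orange grip at (345,280), with fingertips at (312,205) and (390,280), and the pot at (190,480) well clear. I'll go down and close.

```bash
python3 -m jog '[{"claw":60,"dx":-1,"dy":-1,"dz":20,"spin":-0.3},{"claw":60,"dx":-1,"dy":-1,"dz":43,"spin":-0.3},{"claw":60,"dx":-1,"dy":-1,"dz":43,"spin":-0.3},{"claw":60,"dx":-1,"dy":-1,"dz":43,"spin":-0.3},{"claw":0,"dx":-1,"dy":-1,"dz":43,"spin":-0.3},{"claw":0,"dx":-1,"dy":-1,"dz":43,"spin":-0.3},{"claw":0,"dx":-1,"dy":-1,"dz":43,"spin":-0.3},{"claw":0,"dx":-1,"dy":-1,"dz":43,"spin":-0.3},{"claw":0,"dx":-1,"dy":-1,"dz":43,"spin":-0.3},{"claw":0,"dx":-1,"dy":-1,"dz":43,"spin":-0.3},{"claw":0,"dx":-1,"dy":-1,"dz":43,"spin":-0.3},{"claw":0,"dx":-1,"dy":-1,"dz":43,"spin":-0.3},{"claw":0,"dx":-1,"dy":-1,"dz":43,"spin":-0.3},{"claw":0,"dx":-1,"dy":-1,"dz":43,"spin":-0.3},{"claw":0,"dx":-1,"dy":-1,"dz":43,"spin":-0.3},{"claw":0,"dx":-1,"dy":-1,"dz":43,"spin":-0.3}]' 30

```

```text
time: 4.53
position: [0.463, 0.2991, 0.0335]
tool_rot: [3.121, -0.357, -0.0]
ft_force: [-0.3, -0.4, 0.8]
grip_width: 0.157
grip_force: 29.9
```

```bash
python3 -m jog '[{"claw":0,"dx":0,"dy":0,"dz":-15,"spin":0},{"claw":0,"dx":0,"dy":0,"dz":-35,"spin":0},{"claw":0,"dx":0,"dy":0,"dz":-60,"spin":0},{"claw":0,"dx":0,"dy":0,"dz":-90,"spin":0},{"claw":0,"dx":0,"dy":0,"dz":-120,"spin":0},{"claw":0,"dx":0,"dy":0,"dz":-150,"spin":0},{"claw":0,"dx":0,"dy":0,"dz":-165,"spin":0},{"claw":0,"dx":0,"dy":0,"dz":-165,"spin":0},{"claw":0,"dx":0,"dy":0,"dz":-165,"spin":0},{"claw":0,"dx":0,"dy":0,"dz":-165,"spin":0},{"claw":0,"dx":0,"dy":0,"dz":-165,"spin":0}]'
python3 - <<'E'
from h import *
d=grab('scene','scene3');c=cv2.resize(d["frame"][130:290,300:460],None,fx=3.6,fy=3.6,interpolation=cv2.INTER_CUBIC)
cv2.imwrite("pics/c3.png",c[:,:,::-1])
h=hsv(d);H,S,V=[h[...,i].astype(int) for i in range(3)]
for a,c,p in blobs((H>150)&(S>90)&(V>60),4): print('pink',a,c.round(1),np.median(dep(d,p),0).round(4))
t=grab('top','top3');h=hsv(t);H,S,V=[h[...,i].astype(int) for i in range(3)]
for a,c,p in blobs((H>150)&(S>90)&(V>60),4): print('pink top',a,c.round(1),np.median(dep(t,p),0).round(4))
from bench import get_state;s=get_state();print(s["position"],s["ft_force"],s["joint_positions"])
E
```

```text
time: 5.45
position: [0.462, 0.2985, 0.1963]
tool_rot: [3.119, -0.357, -0.005]
ft_force: [0.5, -0.9, -2.4]
grip_width: 0.158
grip_force: 29.9
pink 1405 [481.2  39.9] [-0.8438 -0.2489  0.2859]
pink 5 [509.6  24.2] [-1.0381 -0.2067  0.3285]
pink 8 [462.4  49.2] [-0.8376 -0.3297  0.2221]
pink 8 [499.8  48.2] [-1.0005 -0.2096  0.2174]
pink 9 [503.   48.9] [-1.0359 -0.2083  0.2095]
pink 9 [493.3  60.8] [-0.9614 -0.209   0.159 ]
pink 11 [214.6 126.5] [ 0.4567 -0.6726  0.1177]
pink 14 [189.1 135.9] [ 0.5743 -0.6706  0.1201]
pink 11 [203.4 135.9] [ 0.5355 -0.6311  0.1205]
pink 12 [176.5 146.5] [ 0.6549 -0.6308  0.12  ]
pink 8 [276.4 156.1] [ 0.4298 -0.3056  0.1252]
pink 8 [260.6 166. ] [ 0.5094 -0.301   0.1201]
pink 9 [372.7 240.1] [0.5731 0.274  0.1709]
pink 16 [445.1 241.7] [0.2628 0.3323 0.0102]
pink top 34 [508.1 150.7] [ 0.6515 -0.6355  0.1248]
pink top 31 [521.  175.3] [ 0.5721 -0.6741  0.1235]
pink top 15 [221.1 180.5] [0.5723 0.2747 0.1721]
pink top 32 [510.1 187.9] [ 0.5318 -0.6346  0.125 ]
pink top 4 [409. 199.] [ 0.5045 -0.3076  0.1228]
pink top 30 [523.1 212.2] [ 0.4535 -0.6744  0.1243]
pink top 8 [410.2 224. ] [ 0.4261 -0.3066  0.1296]
[0.46222816 0.29880122 0.1967761 ] [-0.83672096  0.12518935 -2.25447302] [ 0.06291614  0.20542229 -0.76617441  1.73083998  0.14776732  1.26781034
 -2.53579957]
```

View pics/c3.png

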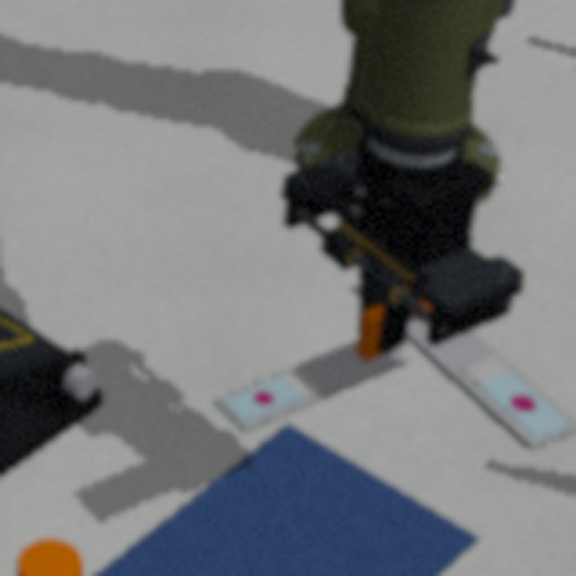

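The carrier is held level: the pink spot is at z=0.171, as expected, and crop (263,398) shows the slide. The tool must pass in front of the head, so I'll measure how far the gripper and wrist stick out forward, by height, from the depth picture.

```bash
python3 - <<'E'
from h import *
d=load("scene3");v,u=np.mgrid[0:300,250:520];X=dep(d,np.c_[u.ravel(),v.ravel()])
p=np.array([.4622,.2988,.1965]);r=X-p;yaw=-.228
f=r[:,0]*np.cos(yaw)+r[:,1]*np.sin(yaw);l=-r[:,0]*np.sin(yaw)+r[:,1]*np.cos(yaw)
ok=(abs(l)<.13)&(abs(f)<.15)
for z in np.arange(.02,.36,.02):
    q=ok&(abs(r[:,2]-z)<.01)
    if q.sum()>3: print(round(z,2),q.sum(),'fwd 50/98/max',np.percentile(f[q],[50,98,100]).round(3),'lat',np.percentile(l[q],[2,98]).round(3))
# head from scene0/top0 depth
for n in("scene0","top0"):
    d=load(n);v,u=np.mgrid[0:400,0:640];X=dep(d,np.c_[u.ravel(),v.ravel()])
    q=X[(abs(X[:,1]-.004)<.024)&(X[:,0]>.55)&(X[:,0]<.85)&(X[:,2]>.19)&(X[:,2]<.33)]
    for z in np.arange(.2,.33,.02):
        w=q[abs(q[:,2]-z)<.01]
        if len(w)>2: print(n,round(z,2),len(w),'min x',np.percentile(w[:,0],[1,5,20]).round(3))
print(delta([.35,.0,.2],.031))
E
```

```text
0.02 92 fwd 50/98/max [0.011 0.022 0.023] lat [-0.017  0.021]
0.04 21 fwd 50/98/max [0.013 0.016 0.017] lat [-0.022  0.03 ]
0.06 261 fwd 50/98/max [0.022 0.04  0.043] lat [-0.082  0.09 ]
0.08 408 fwd 50/98/max [0.03  0.041 0.043] lat [-0.083  0.096]
0.1 750 fwd 50/98/max [0.016 0.039 0.041] lat [-0.09   0.097]
0.12 217 fwd 50/98/max [0.023 0.03  0.031] lat [-0.015  0.053]
0.14 154 fwd 50/98/max [0.012 0.04  0.041] lat [-0.005  0.053]
0.16 386 fwd 50/98/max [0.021 0.04  0.042] lat [-0.021  0.052]
0.18 162 fwd 50/98/max [0.026 0.04  0.041] lat [-0.013  0.04 ]
0.2 224 fwd 50/98/max [0.026 0.041 0.042] lat [-0.02  0.04]
0.22 213 fwd 50/98/max [0.027 0.04  0.042] lat [-0.016  0.039]
0.24 222 fwd 50/98/max [0.026 0.039 0.04 ] lat [-0.015  0.042]
0.26 256 fwd 50/98/max [0.025 0.038 0.04 ] lat [-0.015  0.047]
0.28 224 fwd 50/98/max [0.025 0.038 0.039] lat [-0.014  0.039]
0.3 211 fwd 50/98/max [0.026 0.039 0.041] lat [-0.01   0.041]
0.32 271 fwd 50/98/max [0.019 0.052 0.055] lat [-0.011  0.051]
0.34 301 fwd 50/98/max [0.027 0.058 0.06 ] lat [-0.034  0.059]
scene0 0.2 141 min x [0.668 0.674 0.682]
scene0 0.22 156 min x [0.657 0.664 0.676]
scene0 0.24 117 min x [0.637 0.644 0.672]
scene0 0.26 157 min x [0.629 0.631 0.643]
scene0 0.28 227 min x [0.638 0.642 0.657]
scene0 0.3 185 min x [0.694 0.696 0.709]
top0 0.2 17 min x [0.743 0.745 0.752]
top0 0.22 14 min x [0.754 0.762 0.767]
top0 0.24 10 min x [0.76  0.761 0.763]
top0 0.26 70 min x [0.626 0.627 0.629]
top0 0.28 351 min x [0.631 0.636 0.645]
top0 0.3 317 min x [0.677 0.688 0.699]
top0 0.32 4 min x [0.732 0.732 0.732]
(array([-41.9, 316.4,  -2.6]), np.float64(-14.8), 'tilt', np.float64(0.18), 'yaw', np.float64(-0.2276))
```

The head's near edge measures x=0.626, against 0.625 predicted from the seat. That leaves about 6 mm to the gripper with the tool at x≈0.577. I'll go to a pre-insert pose in line with the stage at z=0.172.

```bash
python3 -c "
from h import *
print(delta([.45,-.003,.172],.031))"
```

```text
(array([ 56.2, 296.7,  25.2]), np.float64(-14.8), 'tilt', np.float64(0.18), 'yaw', np.float64(-0.2276))
```

```bash
python3 -m jog '[{"claw":0,"dx":5,"dy":25,"dz":0,"spin":-1},{"claw":0,"dx":10,"dy":55,"dz":0,"spin":-3},{"claw":0,"dx":17,"dy":90,"dz":5,"spin":-5},{"claw":0,"dx":24,"dy":125,"dz":10,"spin":-7},{"claw":0,"dx":31,"dy":160,"dz":15,"spin":-9},{"claw":0,"dx":38,"dy":195,"dz":20,"spin":-11},{"claw":0,"dx":44,"dy":230,"dz":25,"spin":-13},{"claw":0,"dx":50,"dy":260,"dz":25,"spin":-14},{"claw":0,"dx":54,"dy":285,"dz":25,"spin":-14.8},{"claw":0,"dx":56,"dy":297,"dz":25,"spin":-14.8},{"claw":0,"dx":56,"dy":297,"dz":25,"spin":-14.8},{"claw":0,"dx":56,"dy":297,"dz":25,"spin":-14.8},{"claw":0,"dx":56,"dy":297,"dz":25,"spin":-14.8},{"claw":0,"dx":56,"dy":297,"dz":25,"spin":-14.8}]'
python3 - <<'E'
from h import *
for n in("scene","top"):
    d=grab(n,n+'4');h=hsv(d);H,S,V=[h[...,i].astype(int) for i in range(3)]
    for a,c,p in blobs((H>150)&(S>90)&(V>60),4):
        q=np.median(dep(d,p),0)
        if .5<q[0]<.7 and abs(q[1])<.1: print('pink',n,a,c.round(1),q.round(4))
    if n=="top":
        c=cv2.resize(d["frame"][90:230,250:370],None,fx=4.2,fy=4.2,interpolation=cv2.INTER_CUBIC);cv2.imwrite("pics/c4.png",c[:,:,::-1])
print(delta([.5777,.001,.172],.031))
E
```

```text
time: 6.72
position: [0.4506, -0.0011, 0.1734]
tool_rot: [-3.141, -0.052, 0.0]
ft_force: [-1.0, 1.1, -2.0]
grip_width: 0.158
grip_force: 30.0
pink scene 5 [307.2 202.6] [0.5642 0.0027 0.1473]
pink top 15 [309.9 181.5] [0.5638 0.0034 0.1496]
(array([127.1,   1.8,   1.4]), np.float64(0.1), 'tilt', np.float64(0.01), 'yaw', np.float64(0.0329))
```

View pics/c4.png

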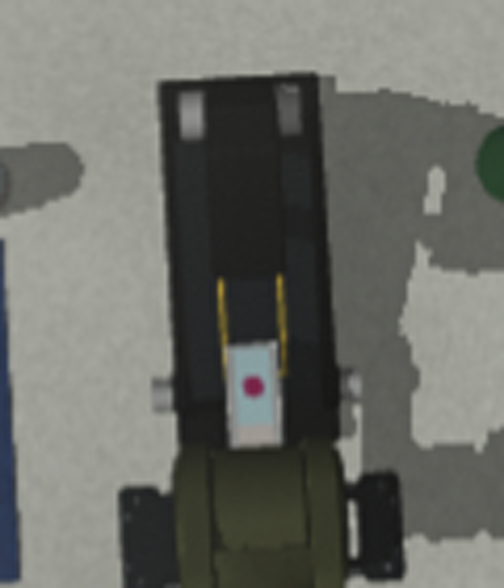

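The top crop shows the carrier centred at column 253 and the outline's axis at about 257, so it sits about 3 mm too far towards +y. I'll correct that and insert level under the objective.

```bash
python3 -m jog '[{"claw":0,"dx":8,"dy":2,"dz":1,"spin":0},{"claw":0,"dx":20,"dy":3,"dz":1,"spin":0},{"claw":0,"dx":34,"dy":3,"dz":1,"spin":0},{"claw":0,"dx":48,"dy":3,"dz":1,"spin":0},{"claw":0,"dx":62,"dy":3,"dz":1,"spin":0},{"claw":0,"dx":76,"dy":3,"dz":1,"spin":0},{"claw":0,"dx":90,"dy":3,"dz":1,"spin":0},{"claw":0,"dx":103,"dy":3,"dz":1,"spin":0},{"claw":0,"dx":113,"dy":3,"dz":1,"spin":0},{"claw":0,"dx":121,"dy":3,"dz":1,"spin":0},{"claw":0,"dx":126,"dy":3,"dz":1,"spin":0},{"claw":0,"dx":127,"dy":3,"dz":1,"spin":0},{"claw":0,"dx":127,"dy":3,"dz":1,"spin":0},{"claw":0,"dx":127,"dy":3,"dz":1,"spin":0}]'
python3 - <<'E'
from h import *
d=grab('scene','scene5');c=cv2.resize(d["frame"][130:270,220:370],None,fx=4.2,fy=4.2,interpolation=cv2.INTER_CUBIC);cv2.imwrite("pics/c5.png",c[:,:,::-1])
print(delta([.5777,.0,.172],.031))
E
```

```text
time: 7.98
position: [0.5772, -0.0017, 0.1725]
tool_rot: [3.141, 0.048, -0.001]
ft_force: [-1.2, -0.2, -1.4]
grip_width: 0.159
grip_force: 30.0
(array([ 0.7, -1.8,  0.6]), np.float64(-0.0), 'tilt', np.float64(0.03), 'yaw', np.float64(0.0307))
```

View pics/c5.png

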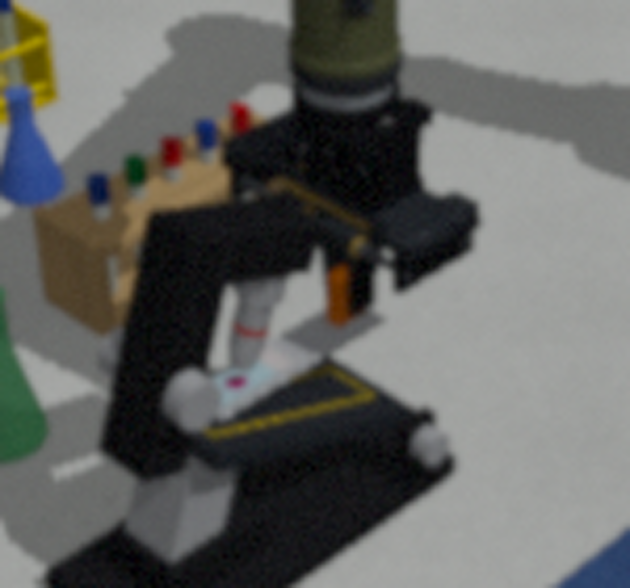

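The slide end is under the objective with a clear gap: pink spot at (236,382), objective tip at (250,355). I'll lower the grip so the nose lands on the face and the carrier pivots in the pads, watching the force.

```bash
python3 -m jog '[{"claw":0,"dx":0,"dy":-1,"dz":2},{"claw":0,"dx":0,"dy":-1,"dz":4},{"claw":0,"dx":0,"dy":-1,"dz":6},{"claw":0,"dx":0,"dy":-1,"dz":8},{"claw":0,"dx":0,"dy":-1,"dz":10},{"claw":0,"dx":0,"dy":-1,"dz":12},{"claw":0,"dx":0,"dy":-1,"dz":14},{"claw":0,"dx":0,"dy":-1,"dz":14},{"claw":0,"dx":0,"dy":-1,"dz":14}]' 20
```

```text
$[0]: bad value
```

```bash
python3 -m jog '[{"claw":0,"dx":0,"dy":-1,"dz":2,"spin":0},{"claw":0,"dx":0,"dy":-1,"dz":4,"spin":0},{"claw":0,"dx":0,"dy":-1,"dz":6,"spin":0},{"claw":0,"dx":0,"dy":-1,"dz":8,"spin":0},{"claw":0,"dx":0,"dy":-1,"dz":10,"spin":0},{"claw":0,"dx":0,"dy":-1,"dz":12,"spin":0},{"claw":0,"dx":0,"dy":-1,"dz":14,"spin":0},{"claw":0,"dx":0,"dy":-1,"dz":14,"spin":0},{"claw":0,"dx":0,"dy":-1,"dz":14,"spin":0}]' 20
```

```text
time: 8.78
position: [0.5775, -0.0008, 0.1583]
tool_rot: [3.141, 0.048, -0.0]
ft_force: [-1.3, -0.8, -1.0]
grip_width: 0.159
grip_force: 20.0
```

```bash
python3 -m jog '[{"claw":0,"dx":0,"dy":0,"dz":2,"spin":0},{"claw":0,"dx":0,"dy":0,"dz":4,"spin":0},{"claw":0,"dx":0,"dy":0,"dz":6,"spin":0},{"claw":0,"dx":0,"dy":0,"dz":8,"spin":0},{"claw":0,"dx":0,"dy":0,"dz":10,"spin":0},{"claw":0,"dx":0,"dy":0,"dz":12,"spin":0},{"claw":0,"dx":0,"dy":0,"dz":12,"spin":0},{"claw":0,"dx":0,"dy":0,"dz":12,"spin":0}]'
python3 - <<'E'
from h import *
d=grab('scene','scene6');h=hsv(d);H,S,V=[h[...,i].astype(int) for i in range(3)]
for n in('scene5','scene6'):
    d=load(n);h=hsv(d);H,S,V=[h[...,i].astype(int) for i in range(3)]
    for a,c,p in blobs((H>145)&(S>60)&(V>60),3):
        q=np.median(dep(d,p),0)
        if .6<q[0]<.8 and abs(q[1])<.1: print(n,'pink',a,c.round(1),q.round(4))
    for a,c,p in blobs((H>4)&(H<18)&(S>150)&(V>90),10):
        if 280<c[0]<320 and 180<c[1]<230:
            r=cv2.minAreaRect(p.astype(np.float32));print(n,'grip',a,c.round(1),r[1],r[2])
    v,u=np.mgrid[195:235,265:330];uv=np.c_[u.ravel(),v.ravel()];X=dep(d,uv)
    hh=h[uv[:,1],uv[:,0]]
    # plate: bright, low saturation, along centre line
    q=X[(abs(X[:,1]-.002)<.012)&(hh[:,1]<60)&(hh[:,2]>85)&(X[:,0]>.615)&(X[:,0]<.67)&(X[:,2]<.17)]
    if len(q)>10:
        k=np.polyfit(q[:,0],q[:,2],1);print(n,'plate pts',len(q),'slope',np.arctan(k[0]).round(3),'z@.64',np.polyval(k,.64).round(4))
E
```

```text
time: 9.45
position: [0.5776, -0.0007, 0.1463]
tool_rot: [-3.141, -0.048, 0.0]
ft_force: [-0.5, 0.1, -1.3]
grip_width: 0.163
grip_force: 20.0
scene5 pink 7 [278.7 208.6] [0.6857 0.0149 0.1942]
scene5 pink 7 [275.7 220.6] [0.6926 0.0046 0.1485]
scene5 grip 40 [299.8 199.9] (12.0, 3.0) 90.0
scene5 plate pts 85 slope -0.031 z@.64 0.146
scene6 pink 3 [277.7 208.7] [0.685  0.01   0.1936]
scene6 pink 3 [281. 209.] [0.6798 0.017  0.1908]
scene6 pink 8 [275.5 223.5] [0.6956 0.0073 0.1398]
scene6 grip 40 [299.9 207.3] (11.950716972351074, 3.9835727214813232) 84.80557250976562
scene6 plate pts 81 slope 0.202 z@.64 0.1271
```

The pivot is working: the plate slope is now about 0.20 rad. Continuing.

```bash
python3 -m jog '[{"claw":0,"dx":0,"dy":0,"dz":2,"spin":0},{"claw":0,"dx":0,"dy":0,"dz":4,"spin":0},{"claw":0,"dx":0,"dy":0,"dz":6,"spin":0},{"claw":0,"dx":0,"dy":0,"dz":8,"spin":0},{"claw":0,"dx":0,"dy":0,"dz":10,"spin":0},{"claw":0,"dx":0,"dy":0,"dz":12,"spin":0},{"claw":0,"dx":0,"dy":0,"dz":14,"spin":0},{"claw":0,"dx":0,"dy":0,"dz":16,"spin":0},{"claw":0,"dx":0,"dy":0,"dz":18,"spin":0},{"claw":0,"dx":0,"dy":0,"dz":20,"spin":0},{"claw":0,"dx":0,"dy":0,"dz":22,"spin":0},{"claw":0,"dx":0,"dy":0,"dz":22,"spin":0},{"claw":0,"dx":0,"dy":0,"dz":22,"spin":0}]'
python3 -m jog '[{"claw":0,"dx":0,"dy":0,"dz":1,"spin":0},{"claw":0,"dx":0,"dy":0,"dz":2,"spin":0},{"claw":0,"dx":0,"dy":0,"dz":2,"spin":0},{"claw":0,"dx":0,"dy":0,"dz":2,"spin":0}]'
```

```text
time: 10.58
position: [0.5773, -0.0008, 0.1243]
tool_rot: [3.141, 0.048, -0.001]
ft_force: [-0.1, 0.2, 0.1]
grip_width: 0.162
grip_force: 20.0
time: 10.92
position: [0.5775, -0.0008, 0.1225]
tool_rot: [3.141, 0.048, -0.0]
ft_force: [-0.7, -0.3, -0.4]
grip_width: 0.161
grip_force: 20.0
```

```bash
python3 -m jog '[{"claw":0,"dx":0,"dy":0,"dz":1,"spin":0},{"claw":0,"dx":0,"dy":0,"dz":2,"spin":0},{"claw":0,"dx":0,"dy":0,"dz":2,"spin":0},{"claw":0,"dx":0,"dy":0,"dz":2,"spin":0}]'
python3 -m jog '[{"claw":0,"dx":0,"dy":0,"dz":0.5,"spin":0},{"claw":0,"dx":0,"dy":0,"dz":1,"spin":0},{"claw":0,"dx":0,"dy":0,"dz":1.5,"spin":0},{"claw":0,"dx":0,"dy":0,"dz":1.5,"spin":0},{"claw":0,"dx":0,"dy":0,"dz":1.5,"spin":0}]'
```

```text
time: 11.25
position: [0.5776, -0.0008, 0.1205]
tool_rot: [3.141, 0.048, 0.0]
ft_force: [-0.7, -0.3, -0.2]
grip_width: 0.159
grip_force: 20.0
time: 11.67
position: [0.5776, -0.0008, 0.119]
tool_rot: [3.141, 0.048, 0.0]
ft_force: [0.9, -0.4, 0.7]
grip_width: 0.157
grip_force: 20.0
```

```bash
cat > chk.py <<'E'
from h import *
import sys
from bench import get_state
n=sys.argv[1];d=grab('scene','scene'+n);h=hsv(d)
v,u=np.mgrid[195:245,255:330];uv=np.c_[u.ravel(),v.ravel()];X=dep(d,uv);hh=h[uv[:,1],uv[:,0]]
q=X[(abs(X[:,1]-.002)<.012)&(hh[:,1]<60)&(hh[:,2]>85)&(X[:,0]>.61)&(X[:,0]<.67)&(X[:,2]<.17)]
k=np.polyfit(q[:,0],q[:,2],1);print('plate',len(q),'slope',np.arctan(k[0]).round(3),'z@.64',np.polyval(k,.64).round(4),'flush expects',round(.368*.64-.129+.0053,4))
H,S,V=[h[...,i].astype(int) for i in range(3)]
for a,c,p in blobs((H>145)&(S>60)&(V>60),3):
    o=np.median(dep(d,p),0)
    if .6<o[0]<.8 and abs(o[1])<.1 and o[2]<.17: print('pink',a,c.round(1),o.round(4))
s=get_state();print(s["time"],s["position"].round(4) if hasattr(s["position"],'round') else s["position"],np.round(s["ft_force"],2),np.round(s["torque"],3),s["grip_force"])
c=cv2.resize(d["frame"][130:270,220:370],None,fx=4.2,fy=4.2,interpolation=cv2.INTER_CUBIC);cv2.imwrite(f"pics/c{n}.png",c[:,:,::-1])
E
python3 chk.py 7
```

```text
plate 62 slope 0.372 z@.64 0.113 flush expects 0.1118
pink 5 [275.8 224.6] [0.6936 0.0064 0.1332]
11.7167 [ 0.5776 -0.0008  0.119 ] [0.07 0.11 0.3 ] [ 0.03  -0.26  -0.033] 20.000014153774828
```

```bash
python3 -m jog '[{"claw":0,"dx":0,"dy":0,"dz":0.5,"spin":0},{"claw":0,"dx":0,"dy":0,"dz":1,"spin":0},{"claw":0,"dx":0,"dy":0,"dz":1,"spin":0},{"claw":0,"dx":0,"dy":0,"dz":1,"spin":0}]'
python3 -m jog '[{"claw":0,"dx":0,"dy":0,"dz":0.5,"spin":0},{"claw":0,"dx":0,"dy":0,"dz":1,"spin":0},{"claw":0,"dx":0,"dy":0,"dz":1,"spin":0},{"claw":0,"dx":0,"dy":0,"dz":1,"spin":0}]'
```

```text
time: 12.05
position: [0.5775, -0.0008, 0.118]
tool_rot: [3.141, 0.048, -0.0]
ft_force: [0.4, -0.3, 0.2]
grip_width: 0.16
grip_force: 20.0
time: 12.38
position: [0.5775, -0.0008, 0.117]
tool_rot: [3.141, 0.048, -0.0]
ft_force: [-0.4, -0.8, 0.3]
grip_width: 0.157
grip_force: 20.0
```

```bash
python3 -m jog '[{"claw":0,"dx":0,"dy":0,"dz":0.5,"spin":0},{"claw":0,"dx":0,"dy":0,"dz":1,"spin":0},{"claw":0,"dx":0,"dy":0,"dz":1,"spin":0},{"claw":0,"dx":0,"dy":0,"dz":1,"spin":0}]'
python3 -m jog '[{"claw":0,"dx":0,"dy":0,"dz":0.5,"spin":0},{"claw":0,"dx":0,"dy":0,"dz":0.5,"spin":0},{"claw":0,"dx":0,"dy":0,"dz":0.5,"spin":0}]'
python3 -m jog '[{"claw":0,"dx":0,"dy":0,"dz":0.5,"spin":0},{"claw":0,"dx":0,"dy":0,"dz":0.5,"spin":0},{"claw":0,"dx":0,"dy":0,"dz":0.5,"spin":0}]'
```

```text
time: 12.72
position: [0.5775, -0.0008, 0.1167]
tool_rot: [3.141, 0.048, -0.0]
ft_force: [-2.6, -0.8, 5.3]
grip_width: 0.16
grip_force: 20.0
time: 12.97
position: [0.5776, -0.0008, 0.1167]
tool_rot: [3.141, 0.048, 0.0]
ft_force: [-2.7, -0.5, 6.6]
grip_width: 0.157
grip_force: 20.0
time: 13.22
position: [0.5776, -0.0008, 0.1166]
tool_rot: [3.14, 0.048, 0.0]
ft_force: [-5.0, -0.7, 10.6]
grip_width: 0.158
grip_force: 20.0
```

The tool is firmly down at z=0.1166, against 0.1163 predicted for flush. Checking the fit.

```bash
python3 chk.py 8; python3 - <<'E'
from h import *
d=grab('top','top8')
from bench import get_state
for i in range(3):
    get_s=grab('top','t9');s=get_state();print(np.round(s["ft_force"],2),s["grip_force"])
E
```

```text
plate 66 slope 0.361 z@.64 0.1115 flush expects 0.1118
pink 3 [276. 225.] [0.692  0.0044 0.1314]
13.2667 [ 0.5776 -0.0007  0.1166] [-4.07 -0.05 10.92] [0.069 0.856 0.003] 20.002138047711924
[-3.89 -0.73 10.17] 20.002007695147768
[-4.19 -1.03 11.02] 20.002192159881815
[-4.41 -0.16 10.19] 20.00210997532122
```

View pics/c8.png

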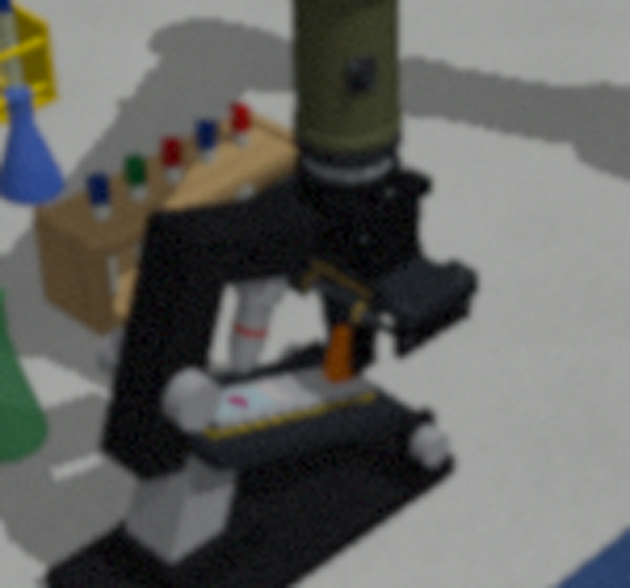

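The carrier lies flush inside the outline: pink spot at (237,401), orange grip at (338,352), near the outline's low corner at (375,397). A sub-pixel check of the along-slope position follows.

```bash
python3 - <<'E'
from h import *
yaw,sl=.031,.355
ex=np.array([np.cos(yaw)*np.cos(sl),np.sin(yaw)*np.cos(sl),np.sin(sl)]);ey=np.array([-np.sin(yaw),np.cos(yaw),0]);ez=np.cross(ex,ey)
S=np.array([.658,.0035,.1132])
d=load('scene8');f=d["frame"].astype(float)
# pink centroid (weighted by redness over green), ray onto plate top
y0,x0=218,268;w=(f[...,0]-f[...,1])[y0:233,x0:285];print(w.astype(int))
w=np.clip(w-15,0,None);yy,xx=np.mgrid[y0:233,x0:285];c=np.array([(w*xx).sum(),(w*yy).sum()])/w.sum()
o,r=ray(d,c);t=((S+.005*ez-o)@ez)/(r@ez);P=o+r*t[:,None]-S
print('pink seat xy',c,(P@ex)[0]*1e3,(P@ey)[0]*1e3,'expect x = origin+48')
for x in(-.007,-.011): print('low corner +y',x,proj(d,S+(x-.08)*ex+.02*ey+.005*ez),'outline corner',proj(d,S-.084*ex+.024*ey))
print(f[215:232,298:314].mean(2).astype(int))
E
```

```text
[[ -1  -1  -1  -1  -2  -1  -1  -2  -2  -2  -1  -4  -1  -2  -3   0  -5]
 [ -2  -1  -3  -2  -1  -2  -1  -2  -3  -1  -4  -1  -4  -2   0  -2  -1]
 [ -1  -2  -1  -2  -2  -2   1  -1  -1  -5  -3  -4  -1   0   0  -1   2]
 [ -2  -1  -1  -2  -1  -2  -2  -3  -5  -4  -6  -8  -4  -1   1   2   3]
 [ -1  -1  -1  -2  -2  -3  -7  -6  -7 -12 -14 -16 -12  -7  -2   3   4]
 [ -1  -1   0  -1  -5  -8  -6   0  -4 -10 -13 -19 -19 -13  -7  -2   3]
 [  0  -1  -1  -3  -5  -3  13  27  26  16   1 -13 -21 -22 -17 -13  -5]
 [ -2  -2   0  -3  -9  -7  16  43  56  50  25  -7 -20 -21 -20 -17 -12]
 [ -2  -2  -1  -6 -13 -14  -6  10  22  30  21  -7 -18 -17 -16 -13 -11]
 [  0   0  -2  -8 -17 -19 -18 -13  -4   1   0  -7 -11 -10  -8  -6  -5]
 [ -3  -1  -2  -8 -16 -16 -16 -13  -9  -7  -5  -5  -4  -4  -4  -3  -1]
 [ -1  -1  -3  -6  -8  -9  -8  -6  -4  -3  -2  -2   0   1   2   2   6]
 [ -2   0  -2  -2  -3  -4  -3  -2   0   1   2   4   5   8  10   9   8]
 [ -1   3   2  -1   1   1   4   3   6   9  10   8   9   9  11   6   6]
 [  2   6   6   8   7   8   9   9  10  11  10   4   5   5   3   0  -3]]
pink seat xy [276.24550898 225.023
[... 697 characters left out ...]
  92 105 118 134 149 159 161]
 [ 86  85  86  88  87  88  88  87  84  82  81  83  97 125 145 155]
 [ 89  88  88  86  81  79  77  74  74  74  71  60  60  84 115 134]
 [ 81  79  79  75  69  61  63  66  66  65  64  50  39  48  71  93]
 [ 70  66  64  63  56  49  49  52  54  54  47  40  34  33  41  56]
 [ 59  49  44  46  39  38  38  40  42  40  38  36  34  35  33  38]
 [ 47  46  37  33  29  36  29  36  33  31  31  32  31  34  37  29]
 [ 38  36  36  29  33  36  35  32  33  34  32  29  34  34  31  25]
 [ 32  32  38  35  30  32  36  35  35  29  29  28  29  28  27  23]
 [ 37  34  33  31  33  30  32  32  32  25  30  27  28  27  27  26]
 [ 33  34  31  29  31  32  29  26  29  27  28  25  26  21  21  23]]
```

The pink spot suggests the carrier is at about x=-10 mm, close to the -12 mm limit. I'll unload, shift about 4 mm uphill, and press again; there's still about 3 mm to the head.

```bash
python3 -m jog '[{"claw":0,"dx":0,"dy":0,"dz":-1,"spin":0},{"claw":0,"dx":1,"dy":0,"dz":-1.4,"spin":0},{"claw":0,"dx":2.4,"dy":0,"dz":-1.9,"spin":0},{"claw":0,"dx":3.8,"dy":0,"dz":-2.4,"spin":0},{"claw":0,"dx":3.8,"dy":0,"dz":-2.4,"spin":0},{"claw":0,"dx":3.8,"dy":0,"dz":-2.4,"spin":0}]'
python3 -m jog '[{"claw":0,"dx":0,"dy":0,"dz":0.3,"spin":0},{"claw":0,"dx":0,"dy":0,"dz":0.6,"spin":0},{"claw":0,"dx":0,"dy":0,"dz":0.6,"spin":0},{"claw":0,"dx":0,"dy":0,"dz":0.6,"spin":0}]'
```

```text
time: 13.97
position: [0.5783, -0.0008, 0.1168]
tool_rot: [3.141, 0.048, -0.012]
ft_force: [-9.1, 0.0, 8.3]
grip_width: 0.159
grip_force: 20.0
time: 14.3
position: [0.5783, -0.0008, 0.1169]
tool_rot: [3.14, 0.048, -0.011]
ft_force: [-9.8, 0.1, 11.3]
grip_width: 0.161
grip_force: 20.0
```

The tilt sign and the force direction (about 0.38 ratio along the slope) point to friction under the plate, not contact with the head. I'll unload further so it can slide.

```bash
python3 -m jog '[{"claw":0,"dx":0,"dy":0,"dz":-1,"spin":0},{"claw":0,"dx":0,"dy":0,"dz":-2,"spin":0},{"claw":0,"dx":0,"dy":0,"dz":-2,"spin":0},{"claw":0,"dx":0,"dy":0,"dz":-2,"spin":0}]'
python3 chk.py 9
```

```text
time: 14.63
position: [0.5812, -0.0007, 0.1181]
tool_rot: [-3.141, -0.048, 0.001]
ft_force: [-0.7, -0.2, -1.7]
grip_width: 0.157
grip_force: 20.0
plate 70 slope 0.37 z@.64 0.1119 flush expects 0.1118
pink 4 [275.2 225.2] [0.6964 0.0058 0.1347]
14.6833 [ 0.5812 -0.0007  0.1182] [ 0.39 -0.13 -1.47] [0.015 0.128 0.005] 19.999561908189207
```

Freed, and it moved 3.6 mm uphill. Pressing again.

```bash
python3 -m jog '[{"claw":0,"dx":0,"dy":0,"dz":0.5,"spin":0},{"claw":0,"dx":0,"dy":0,"dz":0.5,"spin":0},{"claw":0,"dx":0,"dy":0,"dz":0.5,"spin":0}]'
python3 -m jog '[{"claw":0,"dx":0,"dy":0,"dz":0.5,"spin":0},{"claw":0,"dx":0,"dy":0,"dz":0.5,"spin":0},{"claw":0,"dx":0,"dy":0,"dz":0.5,"spin":0}]'
```

```text
time: 14.93
position: [0.5813, -0.0007, 0.1181]
tool_rot: [-3.141, -0.048, 0.0]
ft_force: [0.1, 0.5, -2.2]
grip_width: 0.161
grip_force: 20.0
time: 15.18
position: [0.5814, -0.0007, 0.118]
tool_rot: [3.141, 0.048, 0.0]
ft_force: [-1.1, -0.1, 1.9]
grip_width: 0.163
grip_force: 20.0
```

```bash
python3 -m jog '[{"claw":0,"dx":0,"dy":0,"dz":0.7,"spin":0},{"claw":0,"dx":0,"dy":0,"dz":0.7,"spin":0},{"claw":0,"dx":0,"dy":0,"dz":0.7,"spin":0},{"claw":0,"dx":0,"dy":0,"dz":0.7,"spin":0}]'
python3 chk.py 10
```

```text
time: 15.52
position: [0.5814, -0.0006, 0.118]
tool_rot: [3.141, 0.048, 0.0]
ft_force: [-3.2, -0.5, 4.9]
grip_width: 0.161
grip_force: 20.0
plate 66 slope 0.362 z@.64 0.1118 flush expects 0.1118
pink 5 [275.2 225.4] [0.6974 0.0066 0.1343]
15.5667 [ 0.5815 -0.0007  0.118 ] [-2.49 -0.84  5.21] [0.01  0.807 0.029] 19.999657357111573
```

```bash
python3 -m jog '[{"claw":0,"dx":0,"dy":0,"dz":0.4,"spin":0},{"claw":0,"dx":0,"dy":0,"dz":0.4,"spin":0},{"claw":0,"dx":0,"dy":0,"dz":0.4,"spin":0},{"claw":0,"dx":0,"dy":0,"dz":0.4,"spin":0},{"claw":0,"dx":0,"dy":0,"dz":0.4,"spin":0},{"claw":0,"dx":0,"dy":0,"dz":0.4,"spin":0}]'
python3 chk.py 11; python3 -c "
from bench import *
print(close_job())"
```

```text
time: 16.07
position: [0.5815, -0.0007, 0.118]
tool_rot: [3.141, 0.048, 0.001]
ft_force: [-3.7, 0.3, 7.3]
grip_width: 0.156
grip_force: 20.0
plate 66 slope 0.383 z@.64 0.1117 flush expects 0.1118
pink 5 [275.2 225.4] [0.6972 0.0075 0.1344]
16.1167 [ 0.5815 -0.0006  0.118 ] [-4.1  -0.34  7.88] [-0.005  1.073  0.016] 19.999968273332343
the job is handed in; nothing more can be done
None
```

I handed the job in at 16.1 s with the carrier still gripped at 20 N and lying flush within the yellow outline under the objective, pushed into the stage with roughly 8–10 N. No verdict came back, and the along-slope position (about -6 mm of the ±12 mm allowed) is my estimate from the camera.

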